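Hold a hand hardness gauge square on the marked spot of a sloped test block

TASK

Push the lever on the test station all the way back so that its foot is raised well clear of the marked block, then take the hand gauge out of its stand and set its tip inside the dark ring on the block's sloped face, square to that face, pressing gently so that the sprung tip goes in about half of its 10 mm travel. Finish while holding the gauge still like that, for the reading: do not let go, never press hard on the block, and leave everything else on the desk where it is.

Things in the scene. Friction and masses are not known exactly. Their poses are not given: they have to be found in the camera images.
- station: hardness test station, fixed to the desk (its place and turn vary): grey base plate 150x80x10 mm, a sloped cradle with a white block at its front and a head with two upright cheeks (together 30x30 mm in plan, 72 mm high) at its rear. Origin: centre of the base's underside; x points from the front to the rear (head), z up
- test_block: white square block 44x44x13 mm in the cradle, fixed; its top face slopes down towards the station's front, 15 degrees from level. Origin: centre of the top face; z is the outward normal of that face, y is level and the same as the station's y
- spot (a point): the marked spot: centre of the thin dark ring (14 mm outside diameter) on the block's sloped top face, 42 mm above the desk, 18 mm in front (-x) of the station's origin; z is the face's outward normal
- foot_lever (a joint): hinge of the lift lever on the head, rad: 0 = round rubber foot (26 mm across) lying 1.5 mm over the spot and covering it, 1.6 = raised against its stop. Foot and side handle are one rigid part, which turns about the station's +y axis: pushing the handle's ball to the rear (station +x) raises the foot. Light friction (about 1.5 N at the ball); it stays where it is left. Starts between 0 and 0.2
- lever_ball (a point): centre of the black ball (16 mm) at the end of the lever's handle, a 6 mm rod that leans 45 degrees forward at joint 0, straight up at 0.785 and 47 degrees back at 1.6; 45 mm from the hinge axis, beside the head (32 mm to the station's -y of its middle plane). The foot's arm lies in the middle plane, 8 mm wide
- foot_lever_hinge (a point): point on the lever's hinge axis beside the foot of the handle, 62 mm above the desk, 38 mm behind (+x) the station's origin; x, y, z axes as the station's
- stand: round stand fixed to the desk: foot 72 mm across, upright tube 42 mm across, top at 64 mm, bore 23 mm. Origin: centre of the underside
- gauge: the hand gauge, loose, about 0.1 kg, standing upright in the stand's tube, tip down. Round: steel nose 19 mm across below (38 mm long), black collar 30 mm across and 6 mm high that rests on the tube, grey barrel 20 mm across and 68 mm long above the collar. Origin: centre of the nose's lower end; z along the gauge from tip to cap. The collar's underside is at 38 mm, its top at 44 mm and the cap's end at 112 mm. Lift it at least 55 mm to draw it out of the tube
- gauge_grip (a point): point on the gauge's axis in the grey barrel, 80 mm above its origin (36 mm above the collar): 106 mm above the desk when it stands in its stand; z along the gauge towards the cap
- gauge_tip (a point): rounded end (5 mm across) of the sprung steel pin, 12 mm beyond the nose when not pressed
- gauge_tip_pin (a joint): how far the sprung pin is pushed into the gauge, m: 0 = fully out, 0.010 = fully in. It starts to give at 0.7 N and takes 0.35 N more per mm: 2.4 N half-way in (5 mm), 4.2 N fully in
- timer_mark (a point): bystander: white square kitchen timer, 64x64x19 mm, loose, to be left alone. Point: centre of its underside
- petri_3_mark (a point): bystander: round flat petri dish, 64x64x11 mm, loose, to be left alone. Point: centre of its underside
- stain_bottle_1_mark (a point): bystander: brown dropper bottle, 30x31x74 mm, loose, to be left alone. Point: centre of its underside
- stain_bottle_2_mark (a point): bystander: brown dropper bottle, 30x31x74 mm, loose, to be left alone. Point: centre of its underside
- scissors_1_mark (a point): bystander: scissors lying flat, 87x199x9 mm, loose, to be left alone. Point: centre of its underside
- marker_3_mark (a point): bystander: felt marker lying, 11x132x12 mm, loose, to be left alone. Point: centre of its underside
There are look-alikes about, which are no part of the job. What is shaped like the gauge but green or yellow is not meant.

How it is judged:
By the outcome, as a careful person would: the job done as asked, in the order asked, and still so for the second after the job is handed in, while the arm keeps its last pose, push and grip.
It also fails if it takes over 56 s, if anything falls off the work surface, if the arm or the gripper's body presses on something with over 40 N, if the wrist force passes 120 N, or if a joint passes its speed limit or range.

ROBOT

A 6-joint arm with a two-finger parallel gripper is mounted at the origin on a cart in front of the work surface, level with it; the furniture and walls round the work are solid. World frame = base frame: x ahead of the robot, y to its left, z up, the work surface at z = 0. Lengths are in m, angles in rad, forces in N, time in s.
With the tool pointing down it reaches from about 0.35 to 0.775 m from the base axis. Payload 5.5 kg.
Tool frame: the origin (TCP) lies at the very end of the fingers, on their centre line; the grasp point (between the pads) lies 19 mm behind it; z points along the fingers, x is the direction in which the jaws open and shut, and the axes are right-handed (so a half turn about z gives the same grasp; the last joint's range is limited). The gripper opens to 85 mm and grips with 20 to 120 N. Pads are 22 mm wide; open, the fingers measure 114 mm over their backs; the gripper's body (76 mm by 85 mm) begins 54 mm behind the grasp point. The pads swing forward as they close: fully open they stand 13 mm farther back than shut.
Start: joints at [-1.482, 0.313, 0.046, 1.304, 0, 1.431], TCP at [0.13, -0.56, 0.231] pointing down, gripper open.
Joint ranges: [-2.76, 2.76], [-0.86, 1.69], [-1.03, 1.26], [-2.2, 2.34], [-1.47, 1.5], [-3.14, 3.14]. Speed limits (rad/s): [2.57, 2.57, 3.14, 3.14, 3.14, 3.14].

INTERFACE

Orientations are given as a unit quaternion [w, x, y, z].
In Python, from workcell import monitor, eyes, ticket gives the robot as it stands.
- The arm moves only by the tool send_rows, never from a script. Its argument "targets" is a list of rows, each a list of 5 numbers: the shift along the world's x, y, z in m, then the turn about the world's z in degrees, then the closure in counts, from 0 (fully open) to 255 (shut). A call has 1 to 12 rows; each row shifts and turns the commanded pose from where the row before left it; what a row does not reach is not made up. A row lasts 1/10 s, in which the tool goes at most 50 mm and 8.59 degrees, less where a joint would pass 70% of its speed; a pose out of reach is approached as far as the arm can. A call is refused whole if a number of a shift passes 0.05 or a number of a turn 8.59, either way. A call with a gripper value outside its range is refused whole. The fingers move at their own pace and stop on an object; "newtons" is the grip in N (left out, the last holds). Time passes only in rows, so rows that do not move let the fingers close. It gives the time, the measured TCP pose, the force and the opening at its end, in the units of the state.
- monitor.get_state(): the state, without advancing time (a new reading comes with each control period).
- eyes.read_camera(name): name is "side" or "top" or "wrist"; returns a dict with "img" (384x512x3 uint8, red, green, blue), "z_map" (384x512 float32, m along the optical axis (not along the pixel's ray), 0 where there is no reading), "camera_matrix" (3x3 intrinsics, pixels), "pose" (4x4, takes a point from camera to world coordinates); the wrist camera has in their place "T_tool_cam" (4x4, takes a point from camera to tool coordinates, whose origin is the TCP and whose axes are the tool frame's). Camera axes: x right, y down, z forward; pixel columns grow to the right and rows downward; lengths in m; the calibration is good to about 2 mm. The wrist camera is an equidistant fisheye: a pixel r from the principal point sees the ray r / f radians off the axis. A picture is of the moment at which its call begins: read the wrist's pose just before it.
- ticket.hand_in(): hands the job in, once; it reports no verdict.
Trained networks look in the newest picture that a camera, given by its name, has taken for a name from the list of things; names that differ only in an ending like _2 or _b are one class to them, and where a whole thing is asked for, a point or a joint stands for the part that bears it (a point fixed in the world has none). Each returns a list of dicts, best first, with "conf" (0 to 1); they miss things now and then, are a little off and sometimes report something else, mostly with a low value. They report only what shows in the picture. A call takes as long as a camera call. They do not tell look-alikes from the thing itself.
- eyes.spot_in(name, camera): "xyz" ([x, y, z] in m, in world coordinates, good to about 4 mm: the middle of the surface that is visible of it).
- eyes.tip_of(name, camera): "xyz" ([x, y, z] in m, in world coordinates, good to about 4 mm: a listed point, or the origin of a listed thing).
The state is a dict: "clock": time; "joint_pos": joint angles; "qvel": joint speeds; "tau": joint torques, N m; "tcp_pos": TCP position; "orientation": TCP orientation; "wrist_force": force on the tool from outside, world axes, zero at the start; "ft_torque": the same for the moment, N m; "finger_gap": finger opening in m.
Only numpy, scipy, OpenCV 4.12 (cv2) and the standard library are available. Lean on these libraries where they do the work, as an engineer would, in place of code of your own. Each camera call takes 0.05 s, during which the arm holds its last target.

## Working session

There is one attempt and no reset: what is moved stays moved. The work goes in short steps, Python scripts to look and compute and a tool call to move; the robot and the scene stay as the last step left them, time stands still between calls to the robot, and variables do not carry over. Pictures are saved under pics/ and viewed, and the job is handed in when it is done.

Besides the shell and the picture viewer there is one more tool, called after "Call:" by a JSON object that holds its "name" and its "arguments". send_rows: Moves the arm, as the interface text tells. Its arguments: {"type":"object","properties":{"targets":{"type":"array"},"newtons":{"type":"number"}},"required":["targets"]}

```bash
mkdir -p pics; ls; cat > h.py <<'E'
import numpy as np, cv2
from workcell import monitor, eyes, ticket
from scipy.spatial.transform import Rotation as R
def Rq(q): return R.from_quat([q[1],q[2],q[3],q[0]]).as_matrix()
def save(name,img): cv2.imwrite('pics/'+name+'.png',cv2.cvtColor(img,cv2.COLOR_RGB2BGR))
def st():
    s=monitor.get_state(); print('t',round(s['clock'],2),'tcp',np.round(s['tcp_pos'],4),'q',np.round(s['orientation'],4),'F',np.round(s['wrist_force'],2),'gap',round(s['finger_gap'],4),'j',np.round(s['joint_pos'],3)); return s
def cloud(c):
    K=c['camera_matrix'];z=c['z_map'];v,u=np.mgrid[:z.shape[0],:z.shape[1]]
    P=np.stack([(u-K[0,2])/K[0,0]*z,(v-K[1,2])/K[1,1]*z,z],-1)
    return P@c['pose'][:3,:3].T+c['pose'][:3,3]
E
python3 - <<'E'
from h import *
s=st(); print(s['ft_torque'])
for n in ['side','top','wrist']:
    c=eyes.read_camera(n); save(n+'0',c['img']); np.savez(n+'0.npz',**c)
    print(n,c['camera_matrix'].round(1).tolist(),(c.get('pose') if 'pose' in c else c['T_tool_cam']).round(3).tolist())
for n in ['side','top']:
  for k in ['station','gauge','stand','spot','lever_ball','foot_lever_hinge','gauge_grip','test_block']:
    print(n,k,[(np.round(d['xyz'],3).tolist(),round(d['conf'],2)) for d in eyes.tip_of(k,n)])
st()
E
```

```text
pics
t 0.0 tcp [ 0.1304 -0.5595  0.2304] q [-6.000e-04  7.832e-01 -6.218e-01 -6.000e-04] F [0.07 0.53 0.3 ] gap 0.0855 j [-1.482  0.314  0.045  1.304  0.     1.431]
[-0.00181581 -0.03715542 -0.07827465]
side [[460.0, 0.0, 248.4], [0.0, 460.0, 194.9], [0.0, 0.0, 1.0]] [[-0.982, -0.078, 0.17, 0.331], [-0.187, 0.391, -0.901, 1.022], [0.004, -0.917, -0.399, 0.571], [0.0, 0.0, 0.0, 1.0]]
top [[475.4, 0.0, 265.2], [0.0, 475.4, 187.9], [0.0, 0.0, 1.0]] [[0.061, -0.974, 0.218, 0.32], [-0.998, -0.058, 0.017, -0.079], [-0.004, -0.219, -0.976, 1.123], [0.0, 0.0, 0.0, 1.0]]
wrist [[297.3, 0.0, 257.2], [0.0, 297.3, 191.1], [0.0, 0.0, 1.0]] [[1.0, 0.0, 0.0, -0.001], [-0.0, 0.954, 0.299, -0.076], [0.0, -0.299, 0.954, -0.143], [0.0, 0.0, 0.0, 1.0]]
side station [([0.513, 0.062, 0.001], 0.94)]
side gauge [([0.641, -0.124, 0.014], 0.82), ([0.536, -0.188, 0.024], 0.6), ([0.442, -0.132, 0.012], 0.54)]
side stand [([0.537, -0.188, 0.001], 0.78), ([0.699, 0.02, 0.003], 0.38)]
side spot [([0.494, 0.06, 0.043], 0.46)]
side lever_ball [([0.526, 0.033, 0.095], 0.77)]
side foot_lever_hinge [([0.559, 0.037, 0.0
[... 240 characters left out ...]
8), ([0.541, -0.184, -0.0], 0.54)]
top gauge [([0.636, -0.128, 0.012], 0.63), ([0.512, 0.064, 0.002], 0.57), ([0.534, -0.187, 0.031], 0.51), ([0.494, 0.06, 0.039], 0.5), ([0.44, -0.134, 0.013], 0.43)]
top stand [([0.537, -0.189, -0.0], 0.9), ([0.497, 0.06, 0.039], 0.4)]
top spot [([0.495, 0.063, 0.04], 0.77)]
top lever_ball []
top foot_lever_hinge [([0.56, 0.038, 0.06], 0.86), ([0.529, 0.035, 0.094], 0.34)]
top gauge_grip [([0.538, -0.186, 0.105], 0.75), ([0.442, -0.133, 0.094], 0.7)]
top test_block [([0.497, 0.056, 0.044], 0.67)]
t 0.95 tcp [ 0.1304 -0.5601  0.2313] q [ 1.000e-04  7.832e-01 -6.218e-01  1.000e-04] F [-0.3   0.08  0.09] gap 0.0849 j [-1.482  0.313  0.046  1.304  0.     1.431]
```

View pics/side0.png

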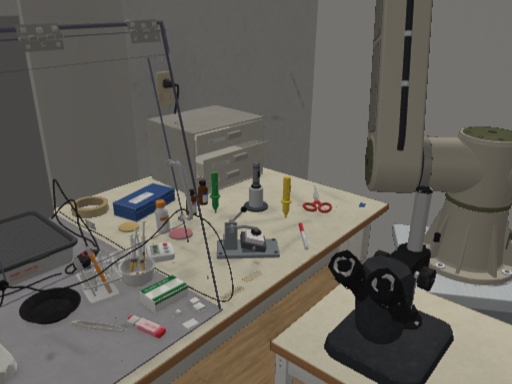

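View pics/top0.png

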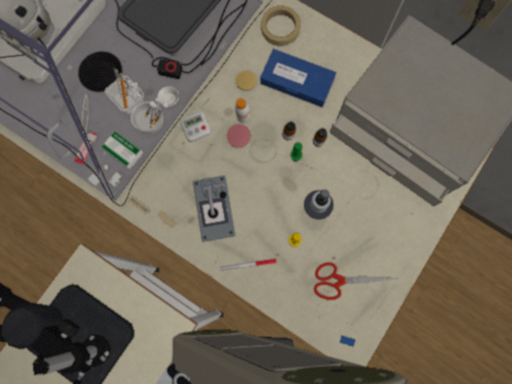

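```bash
python3 - <<'E'
from h import *
t=dict(np.load('top0.npz'));s=dict(np.load('side0.npz'))
a=cv2.resize(t['img'][165:255,180:345],None,fx=4.8,fy=4.8,interpolation=cv2.INTER_CUBIC);save('tc',a)
b=cv2.resize(s['img'][155:265,195:345],None,fx=5,fy=5,interpolation=cv2.INTER_CUBIC);save('sc',b)
for n,c in (('t',t),('s',s)):
    P=cloud(c); m=(c['z_map']>0)
    x,y,z=P[...,0],P[...,1],P[...,2]
    d=m&(abs(z)<.004)&(x>.3)&(x<.8)&(abs(y)<.3); print(n,'desk z',np.median(z[d]))
    q=m&(z>.006)&(z<.015)&(np.hypot(x-.513,y-.062)<.1)
    r=cv2.minAreaRect(np.ascontiguousarray(P[q][:,:2],dtype=np.float32)*1000);print(q.sum(),r)
    for lo,hi,cx,cy,rr in ((.03,.055,.497,.06,.035),(.066,.08,.555,.065,.03),(.085,.11,.53,.035,.02),(.09,.125,.538,-.187,.03),(.068,.076,.538,-.187,.03),(.05,.066,.538,-.187,.03)):
        q=m&(z>lo)&(z<hi)&(np.hypot(x-cx,y-cy)<rr)
        if q.sum()>3: print(lo,q.sum(),P[q].mean(0).round(4),np.ptp(P[q],axis=0).round(3),z[q].max().round(4))
    # obstacles z>0.12
    q=m&(z>.12)&(x>.35)&(x<.8)&(y>-.35)&(y<.3); print('high',q.sum(), P[q].min(0) if q.any() else '',P[q].max(0) if q.any() else '')
E
```

```text
t desk z -5.159514418495714e-05
1019 ((511.24853515625, 69.28194427490234), (169.76260375976562, 117.06270599365234), 21.67506980895996)
0.03 424 [0.5009 0.0571 0.041 ] [0.056 0.062 0.025] 0.0549
0.066 131 [0.5507 0.0634 0.0699] [0.041 0.051 0.01 ] 0.0763
0.085 43 [0.5301 0.0309 0.1003] [0.02  0.014 0.022] 0.1087
0.09 30 [ 0.5313 -0.1853  0.1096] [0.015 0.018 0.028] 0.1233
0.068 44 [ 0.5333 -0.1862  0.0708] [0.028 0.03  0.008] 0.0756
0.05 108 [ 0.5313 -0.186   0.0618] [0.04  0.041 0.016] 0.0659
high 6760 [ 0.43518112 -0.34993192  0.12007708] [0.79986677 0.29999203 0.53705026]
s desk z -0.0005826793229226634
618 ((512.961181640625, 64.08868408203125), (148.44110107421875, 84.71121215820312), 14.34900951385498)
0.03 290 [0.5006 0.0687 0.0408] [0.057 0.059 0.024] 0.0547
0.066 102 [0.5509 0.0652 0.0694] [0.042 0.054 0.014] 0.08
0.085 37 [0.5296 0.0365 0.0962] [0.018 0.016 0.016] 0.1028
0.09 79 [ 0.536  -0.1813  0.1073] [0.018 0.015 0.034] 0.1242
0.068 31 [ 0.5377 -0.1815  0.0711] [0.027 0.026 0.008] 0.0758
0.05 88 [ 0.5358 -0.1751  0.0589] [0.04  0.036 0.016] 0.066
high 3338 [ 0.43733617 -0.34995137  0.12001508] [0.79998358 0.29995487 0.53452793]
```

View pics/tc.png

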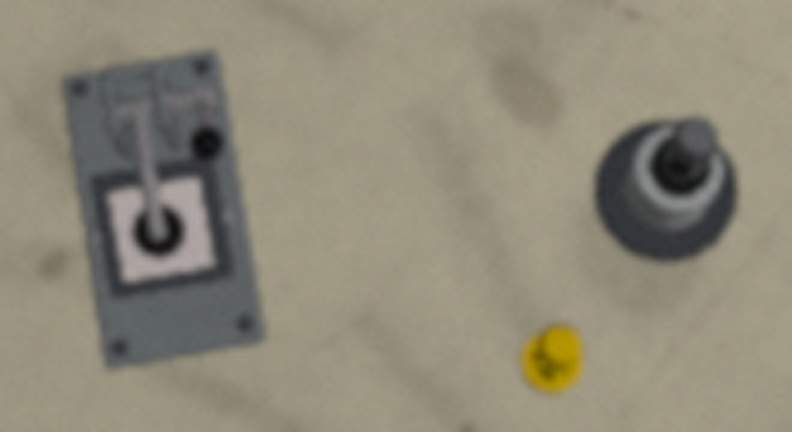

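View pics/sc.png

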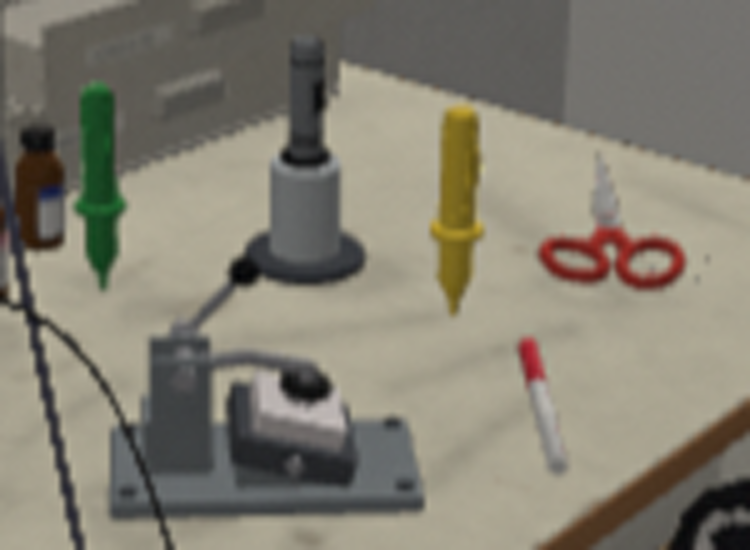

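```bash
python3 - <<'E'
from h import *
t=dict(np.load('top0.npz'));s=dict(np.load('side0.npz'))
def ray(c,u,v,z):
    K=c['camera_matrix'];d=c['pose'][:3,:3]@np.array([(u-K[0,2])/K[0,0],(v-K[1,2])/K[1,1],1]);o=c['pose'][:3,3]
    return o+d*(z-o[2])/d[2]
cs=[(65,77),(213,53),(263,340),(108,365)]
W=np.array([ray(t,180+(a+.5)/4.8-.5,165+(b+.5)/4.8-.5,.01) for a,b in cs]);print(W.round(4),W.mean(0))
d1=W[0]-W[3];d2=W[1]-W[2];d3=W[0]-W[1];d4=W[3]-W[2]
print('len',[np.linalg.norm(d) for d in(d1,d2,d3,d4)],'yaw',[np.degrees(np.arctan2(d[1],d[0])) for d in(d1,d2)],[np.degrees(np.arctan2(-d[0],d[1])) for d in(d3,d4)])
cs=[(112,460),(423,508),(112,517),(420,515)]
for a,b in [(109,512),(422,508),(398,420),(112,425)]: print('side',ray(s,195+(a+.5)/5-.5,155+(b+.5)/5-.5,.01 if b<450 else 0.005).round(4))
for n,c in (('t',t),('s',s)):
    P=cloud(c);m=c['z_map']>0
    for xr in np.arange(.3,.85,.05):
        print(n,round(xr,2),[int(1000*max(P[...,2][m&(abs(P[...,0]-xr)<.025)&(abs(P[...,1]-yr)<.025)],default=0)) for yr in np.arange(-.4,.41,.05)])
E
```

```text
[[0.5761 0.1149 0.01  ]
 [0.5929 0.0417 0.01  ]
 [0.4501 0.0058 0.01  ]
 [0.4333 0.0804 0.01  ]] [0.51308433 0.06073372 0.01      ]
len [np.float64(0.14684615164927597), np.float64(0.1472489920877161), np.float64(0.0750995600138945), np.float64(0.07647075196394047)] yaw [np.float64(13.590974591810973), np.float64(14.122426217649576)] [np.float64(12.936023277522313), np.float64(12.650656413709772)]
side [0.5771 0.1188 0.005 ]
side [0.433  0.0868 0.005 ]
side [0.4547 0.0132 0.01  ]
side [0.5942 0.0459 0.01  ]
t 0.3 [5, 5, 6, 12, 12, 5, 5, 4, 3, -727, -722, 3, 4, 7, 27, 148, 219]
t 0.35 [5, 10, 13, 14, 14, 6, 6, 5, 14, 10, 4, -727, 0, 4, 6, 5, 4]
t 0.4 [8, 10, 9, 14, 13, 6, 15, 16, 12, 12, 5, 5, 2, -728, 3, 7, 3]
t 0.45 [6, 5, 7, 7, 6, 127, 120, 5, 16, 38, 28, 5, 6, 4, -728, -728, -726]
t 0.5 [6, 6, 5, 6, 72, 51, 6, 6, 27, 104, 49, 6, 5, 30, 144, 3, -725]
t 0.55 [134, 6, 5, 7, 143, 70, 5, 7, 99, 108, 76, 7, 5, 307, 265, 313, 5]
t 0.6 [210, 207, 135, 6, 6, 6, 5, 5, 6, 15, 13, 7, 6, 536, 316, 317, 214]
t 0.65 [209, 209, 207, 135, 7, 126, 125, 8, 12, 7, 5, 7, 532, 537, 536, 37, 199]
t 0.7 
[... 313 characters left out ...]
10, 2, 3, 2, 8, 10, 1, 0, 0, 1, 2, 2, 2]
s 0.4 [1, 6, 3, 10, 11, 1, 12, 12, 13, 8, 2, 1, 0, 0, 1, 2, 2]
s 0.45 [1, 1, 2, 1, 2, 123, 119, 2, 11, 37, 25, 2, 2, 1, 0, 0, 0]
s 0.5 [2, 2, 1, 1, 69, 65, 1, 1, 10, 98, 46, 2, 3, 7, 147, 1, 0]
s 0.55 [194, 1, 1, 0, 138, 70, 1, 2, 1, 102, 73, 2, 2, 271, 259, 310, 4]
s 0.6 [206, 204, 131, 1, 2, 1, 2, 2, 2, 12, 11, 2, 2, 530, 420, 315, 217]
s 0.65 [206, 206, 206, 190, 2, 123, 123, 2, 6, 6, 2, 2, 4, 534, 534, 530, 199]
s 0.7 [206, 206, 206, 205, 205, 73, 74, 3, 7, 7, 19, 112, 117, 53, 528, 533, 534]
s 0.75 [206, 206, 205, 205, 205, 2, 2, 1, 88, 62, 18, 30, 527, 85, 69, 49, 533]
s 0.8 [206, 206, 206, 205, 41, 41, 42, 34, 5, 2, 4, 527, 32, 85, 106, 48, 23]
```

Candidates for the gauge: grey in the stand, top (319,204) / side (257,185); green, top (297,151) / side (215,190); yellow, top (295,239) / side (287,195). The close crops show only the grey one sitting in the stand with a black collar, so that is the one I'll take. The station is at about (0.514, 0.062) with a yaw of about 13.5°. The lever goes first, with the fingers shut.

Call:
{"name": "send_rows", "arguments": {"targets": [[0.027,0.042,0,0,255],[0.027,0.042,0,0,255],[0.027,0.042,0,0,255],[0.027,0.042,0,0,255],[0.027,0.042,0,0,255],[0.027,0.042,0,0,255],[0.027,0.042,0,0,255],[0.027,0.042,0,0,255],[0.027,0.042,0,0,255],[0.027,0.042,0,0,255],[0.027,0.042,0,0,255],[0.027,0.042,0,0,255]], "newtons": 20}}

```text
clock: 2.15
tcp_pos: [0.4553, -0.0541, 0.2317]
orientation: [-0.0, 0.783, -0.622, 0.001]
wrist_force: [1.4, -0.4, -0.6]
finger_gap: 0.0003
```

Call:
{"name": "send_rows", "arguments": {"targets": [[0.018,0.035,0,0,255],[0.017,0.033,0,0,255],[0.008,0.008,-0.03,0,255],[0,0,0,0,255]]}}

```text
clock: 2.55
tcp_pos: [0.4963, 0.0217, 0.1984]
orientation: [0.001, 0.784, -0.621, -0.002]
wrist_force: [-0.6, -0.9, -0.4]
finger_gap: 0.0003
```

```bash
cat >> h.py <<'E'
def wrist():
    s=monitor.get_state(); c=eyes.read_camera('wrist')
    T=np.eye(4);T[:3,:3]=Rq(s['orientation']);T[:3,3]=s['tcp_pos']
    c['pose']=T@c['T_tool_cam']; return s,c
def wproj(c,p):
    q=np.linalg.inv(c['pose'])@np.r_[p,1];r=np.hypot(q[0],q[1]);th=np.arctan2(r,q[2]);K=c['camera_matrix']
    return np.array([K[0,2]+K[0,0]*th*q[0]/r,K[1,2]+K[1,1]*th*q[1]/r])
def wray(c,u,v,z):
    K=c['camera_matrix'];x=(u-K[0,2])/K[0,0];y=(v-K[1,2])/K[1,1];th=np.hypot(x,y)
    d=np.array([x/th*np.sin(th),y/th*np.sin(th),np.cos(th)]) if th>0 else np.array([0,0,1.])
    d=c['pose'][:3,:3]@d;o=c['pose'][:3,3];return o+d*(z-o[2])/d[2]
def loc(p,o=(.514,.062),yaw=13.5):
    a=np.radians(yaw);d=np.asarray(p)[:2]-o;return np.array([d[0]*np.cos(a)+d[1]*np.sin(a),-d[0]*np.sin(a)+d[1]*np.cos(a),p[2]])
def glob(p,o=(.514,.062),yaw=13.5):
    a=np.radians(yaw);return np.array([o[0]+p[0]*np.cos(a)-p[1]*np.sin(a),o[1]+p[0]*np.sin(a)+p[1]*np.cos(a),p[2]])
E
python3 - <<'E'
from h import *
st();s,c=wrist();save('w1',cv2.resize(c['img'],None,fx=1.5,fy=1.5));np.savez('w1.npz',**c)
for k in ['station','spot','lever_ball','foot_lever_hinge']:
    r=eyes.tip_of(k,'wrist'); print(k,[(np.round(d['xyz'],3).tolist(),np.round(loc(d['xyz']),3),round(d['conf'],2)) for d in r])
for p in [(6,-32,94),(38,-32,62),(-18,0,42)]+[(a,b,10) for a in(-75,75) for b in (-40,40)]: print(p,wproj(c,glob(np.array(p)/1000)).round()*1.5)
E
```

```text
t 2.55 tcp [0.4963 0.0217 0.1984] q [ 0.0013  0.7842 -0.6205 -0.0021] F [-0.61 -0.92 -0.37] gap 0.0003 j [-0.118  0.179 -0.211  1.186  0.     2.792]
station [([0.516, 0.063, -0.0], array([ 0.002,  0.   , -0.   ]), 0.85)]
spot [([0.493, 0.057, 0.043], array([-0.022, -0.   ,  0.043]), 0.92)]
lever_ball [([0.534, 0.032, 0.092], array([ 0.012, -0.034,  0.092]), 0.81)]
foot_lever_hinge [([0.557, 0.039, 0.063], array([ 0.036, -0.033,  0.063]), 0.82)]
(6, -32, 94) [382.5 228. ]
(38, -32, 62) [382.5 168. ]
(-18, 0, 42) [336. 249.]
(-75, -40, 10) [393.  310.5]
(-75, 40, 10) [294.  310.5]
(75, -40, 10) [393.  115.5]
(75, 40, 10) [285.  118.5]
```

View pics/w1.png

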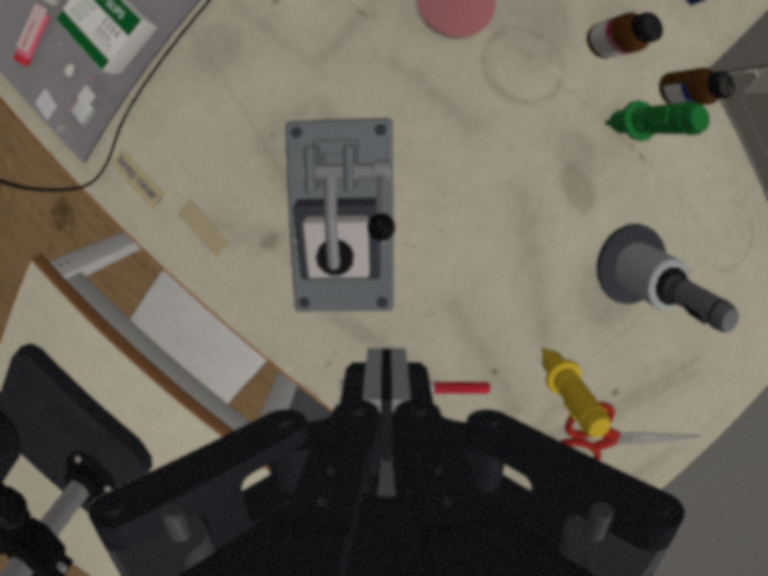

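The wrist view shows the station base at (287–393, 118–310) and the ball at (381,227). Both sit within 2 px of where the station model projects them. Next I go down in front of the ball and push it back.

Call:
{"name": "send_rows", "arguments": {"targets": [[0,0,-0.04,0,255],[0,0,-0.04,0,255],[0,0,-0.033,0,255],[0.01,0.0024,0,0,255],[0.01,0.0024,0,0,255],[0.01,0.0024,0,0,255],[0.01,0.0024,0,0,255],[0.01,0.0024,0,0,255]]}}

```text
clock: 3.6
tcp_pos: [0.5502, 0.0318, 0.0907]
orientation: [-0.001, 0.783, -0.622, 0.002]
wrist_force: [-1.7, -0.6, -0.1]
finger_gap: -0.0
```

Call:
{"name": "send_rows", "arguments": {"targets": [[0.007,0.0017,-0.003,0,255],[0.006,0.0014,-0.003,0,255],[0.004,0.001,0,0,255],[0,0,0,0,255]]}}

```text
clock: 4.0
tcp_pos: [0.5647, 0.0362, 0.0819]
orientation: [0.0, 0.783, -0.622, -0.0]
wrist_force: [-0.6, -0.0, 0.0]
finger_gap: 0.0002
```

```bash
python3 - <<'E'
from h import *
s=st();print(loc(s['tcp_pos']))
s,c=wrist();save('w2',cv2.resize(c['img'],None,fx=1.5,fy=1.5))
print([np.round(loc(d['xyz']),3) for d in eyes.tip_of('lever_ball','wrist')])
for p in [(71,-32,92.7),(38,-32,62)]: print(wproj(c,glob(np.array(p)/1000))*1.5)
E
```

```text
t 4.0 tcp [0.5647 0.0362 0.0819] q [ 1.000e-04  7.833e-01 -6.217e-01 -2.000e-04] F [-0.56 -0.02  0.  ] gap 0.0002 j [-0.078  0.384 -0.233  0.955  0.     2.835]
[ 0.04328509 -0.03693086  0.08186891]
[array([ 0.073, -0.035,  0.093])]
[371.76435662 306.99068566]
[375.42562082 357.17254032]
```

View pics/w2.png

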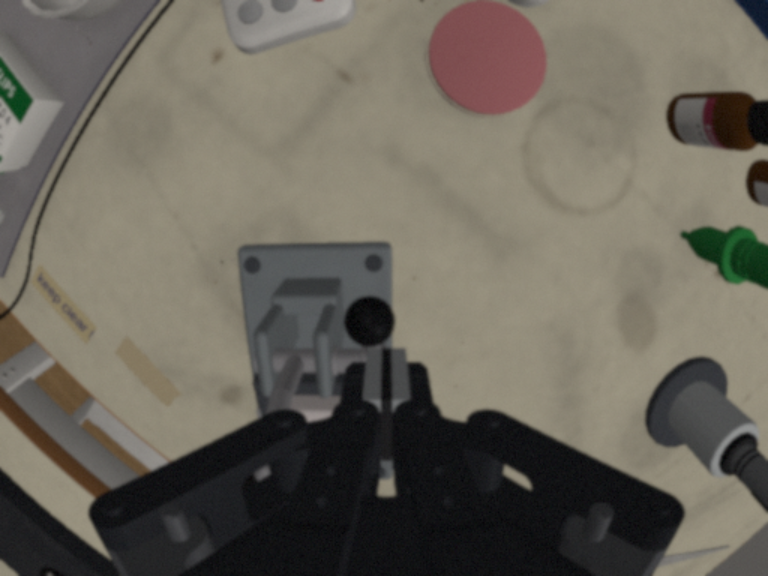

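The ball is at (370,320), a little short of the (372,307) predicted at the stop. I'll push on gently until the force rises.

Call:
{"name": "send_rows", "arguments": {"targets": [[0.004,0.001,0,0,255],[0.003,0.0007,0,0,255],[0,0,0,0,255]]}}

```text
clock: 4.4
tcp_pos: [0.5685, 0.0373, 0.0818]
orientation: [0.002, 0.783, -0.622, -0.002]
wrist_force: [-8.6, -3.3, 5.1]
finger_gap: -0.0001
```

Call:
{"name": "send_rows", "arguments": {"targets": [[-0.012,-0.003,0,0,255],[-0.012,-0.003,0.01,0,255],[-0.005,-0.001,0.045,0,255],[0,-0.01,0.045,0,200],[0,-0.035,0.03,0,100],[0,-0.048,0,0,0],[0,-0.048,0,0,0],[0,-0.035,0,0,0],[0,0,0,0,0]]}}

```text
clock: 5.3
tcp_pos: [0.543, -0.1496, 0.2124]
orientation: [0.0, 0.781, -0.624, 0.001]
wrist_force: [-0.5, 0.8, 0.0]
finger_gap: 0.085
```

```bash
python3 - <<'E'
from h import *
s=st()
s,c=wrist();save('w3',cv2.resize(c['img'],None,fx=1.5,fy=1.5));np.savez('w3.npz',**c)
for k in ['gauge_grip','stand','gauge','lever_ball']: print(k,[(np.round(d['xyz'],4),round(d['conf'],2)) for d in eyes.tip_of(k,'wrist')])
E
```

```text
t 5.3 tcp [ 0.543  -0.1496  0.2124] q [ 1.000e-04  7.815e-01 -6.239e-01  1.200e-03] F [-0.47  0.84  0.02] gap 0.085 j [-4.110e-01  2.940e-01 -2.600e-02  1.248e+00 -1.000e-03  2.507e+00]
gauge_grip [(array([ 0.5321, -0.1878,  0.1092]), 0.86), (array([ 0.4407, -0.134 ,  0.093 ]), 0.79), (array([ 0.6451, -0.1213,  0.0855]), 0.56)]
stand [(array([ 0.5383, -0.1923,  0.0027]), 0.82)]
gauge [(array([ 0.6459, -0.1261,  0.0104]), 0.88), (array([ 0.4427, -0.1368,  0.0126]), 0.83), (array([ 0.5374, -0.1893,  0.0269]), 0.61)]
lever_ball []
```

View pics/w3.png

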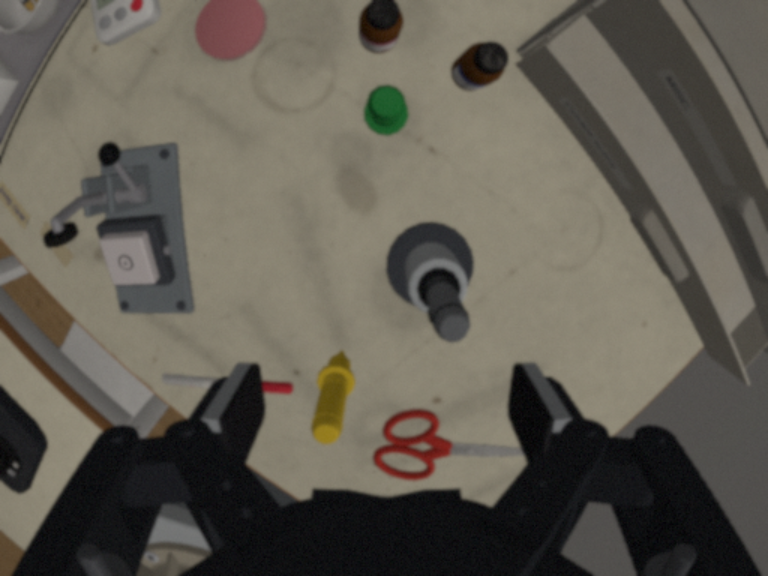

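The lever is fully back and the ring on the block is clear at (126,263). The gauge cap is at (452,322), the collar at about (438,285) and the stand foot at (430,265).

```bash
python3 - <<'E'
from h import *
c=dict(np.load('w3.npz'))
g=lambda u,v,z: wray(c,u/1.5,v/1.5,z).round(4)
print('cap',g(452,322,.138),'tube top',g(438,280,.064),'foot',g(430,265,.005))
p=g(126,263,.042);print('ring',p,loc(p))
print('ring model px',wproj(c,glob((-.018,0,.042)))*1.5)
for z in (.3,): pass
a=cv2.resize(c['img'][150:240,250:330],None,fx=6,fy=6,interpolation=cv2.INTER_CUBIC);save('w3c',a)
a=cv2.resize(c['img'][80:220,20:140],None,fx=4,fy=4,interpolation=cv2.INTER_CUBIC);save('w3d',a)
# depth near cap
P=c['z_map'];print('z_map cap',P[210:219,297:306].round(3)[::4,::4])
E
```

```text
cap [ 0.5391 -0.186   0.138 ] tube top [ 0.5405 -0.1865  0.064 ] foot [ 0.536  -0.1879  0.005 ]
ring [0.494  0.0576 0.042 ] [-0.02047456  0.00039048  0.042     ]
ring model px [125.90404916 259.99483627]
z_map cap [[0.233 0.232 0.232]
 [0.233 0.234 0.233]
 [0.235 0.232 0.233]]
```

View pics/w3c.png

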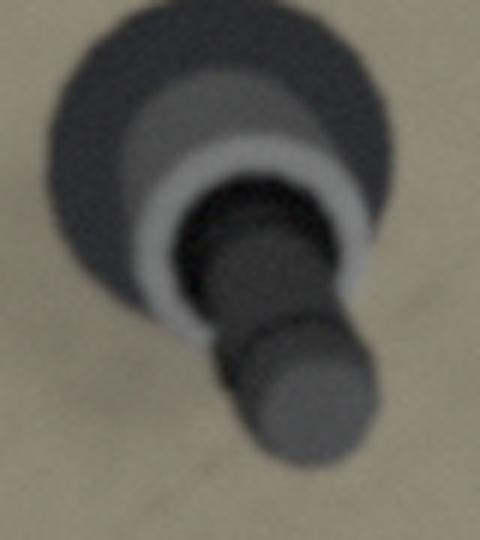

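View pics/w3d.png

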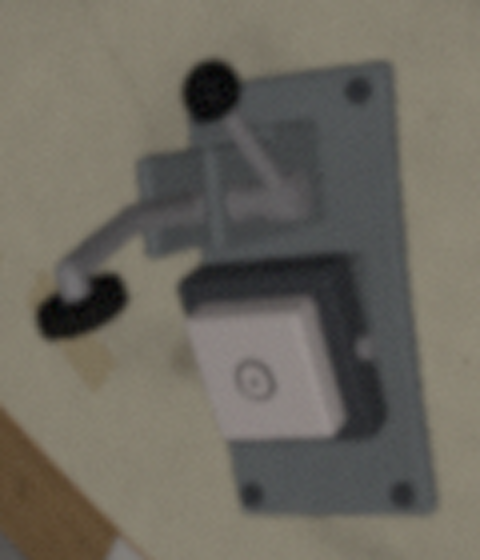

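Call:
{"name": "send_rows", "arguments": {"targets": [[-0.006,-0.037,-0.02,0,0],[0,0,-0.03,0,0],[0,0,-0.03,0,0],[0,0,-0.03,0,0],[0,0,-0.015,0,0],[0,0,0,0,0]]}}

```text
clock: 6.15
tcp_pos: [0.5347, -0.1799, 0.0848]
orientation: [0.0, 0.784, -0.621, -0.003]
wrist_force: [0.1, 0.2, -0.1]
finger_gap: 0.0856
```

```bash
python3 - <<'E'
from h import *
s=st()
s,c=wrist();save('w4',cv2.resize(c['img'],None,fx=1.5,fy=1.5));np.savez('w4.npz',**c)
print(wproj(c,(.537,-.187,.138))*1.5,wproj(c,s['tcp_pos'])*1.5)
E
```

```text
t 6.15 tcp [ 0.5347 -0.1799  0.0848] q [ 5.000e-04  7.839e-01 -6.209e-01 -2.500e-03] F [ 0.08  0.18 -0.09] gap 0.0856 j [-0.467  0.382 -0.228  0.966  0.     2.444]
[416.74691179 462.18619009] [387.65977168 368.48979207]
```

View pics/w4.png

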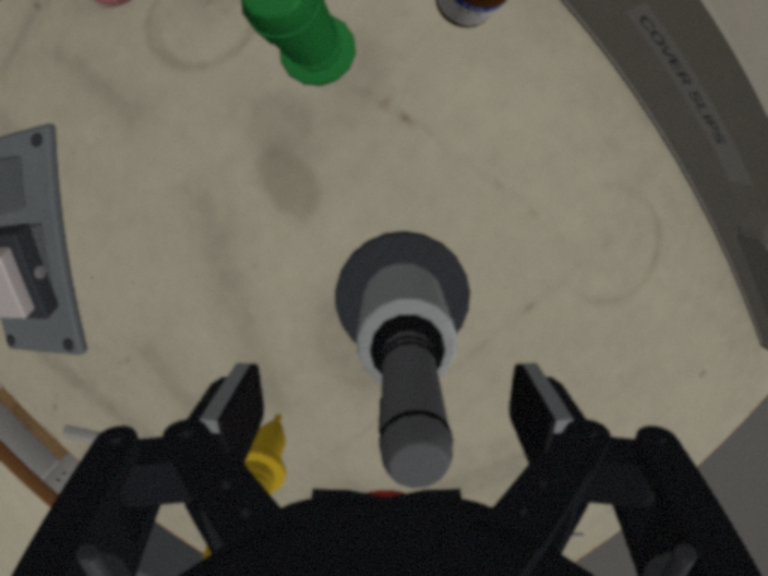

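The cap is at (416,458) against a prediction of (417,462), so the gauge is at about (0.538, −0.187). I'll centre on it and close.

Call:
{"name": "send_rows", "arguments": {"targets": [[0.003,-0.007,0.002,0,0],[0,0,0,0,120],[0,0,0,0,200],[0,0,0,0,255],[0,0,0,0,255],[0,0,0,0,255]], "newtons": 25}}

```text
clock: 6.8
tcp_pos: [0.5393, -0.1892, 0.0894]
orientation: [-0.0, 0.783, -0.622, -0.0]
wrist_force: [0.1, 0.8, 1.9]
finger_gap: 0.019
```

```bash
python3 - <<'E'
from h import *
s=st()
s,c=wrist();save('w5',cv2.resize(c['img'],None,fx=1.5,fy=1.5));np.savez('w5.npz',**c)
E
```

```text
t 6.8 tcp [ 0.5393 -0.1892  0.0894] q [-0.      0.7832 -0.6218 -0.    ] F [0.14 0.84 1.88] gap 0.019 j [-0.478  0.387 -0.208  0.976  0.     2.435]
```

View pics/w5.png

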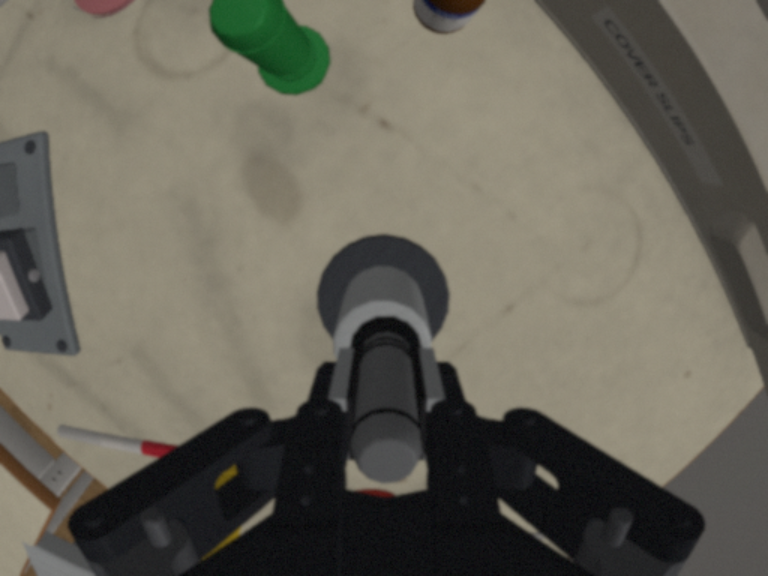

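The gauge is held centrally between the pads (gap 19 mm, cap at (388,455)). The wrist cannot tilt, so the 15° lean has to come from turning the gauge in the pads against the fixed stand. I'll lift it 25 mm, leaving the nose in the bore, then draw the grip towards the station's front.

Call:
{"name": "send_rows", "arguments": {"targets": [[0,0,0.013,0,255],[0,0,0.012,0,255],[-0.004,-0.001,0,0,255],[-0.004,-0.001,0,0,255],[-0.004,-0.001,0,0,255],[0,0,0,0,255]], "newtons": 20}}

```text
clock: 7.45
tcp_pos: [0.5288, -0.1921, 0.1158]
orientation: [-0.002, 0.783, -0.622, 0.002]
wrist_force: [3.1, 3.2, 6.0]
finger_gap: 0.0193
```

```bash
python3 - <<'E'
from h import *
s=st()
s,c=wrist();save('w6',cv2.resize(c['img'],None,fx=1.5,fy=1.5));np.savez('w6.npz',**c)
c=eyes.read_camera('side');save('s6',cv2.resize(c['img'][120:230,200:320],None,fx=6,fy=5.4,interpolation=cv2.INTER_CUBIC))
E
```

```text
t 7.45 tcp [ 0.5288 -0.1921  0.1158] q [-0.0016  0.7833 -0.6216  0.0018] F [3.15 3.22 6.04] gap 0.0193 j [-0.492  0.346 -0.198  1.023  0.003  2.42 ]
```

View pics/w6.png

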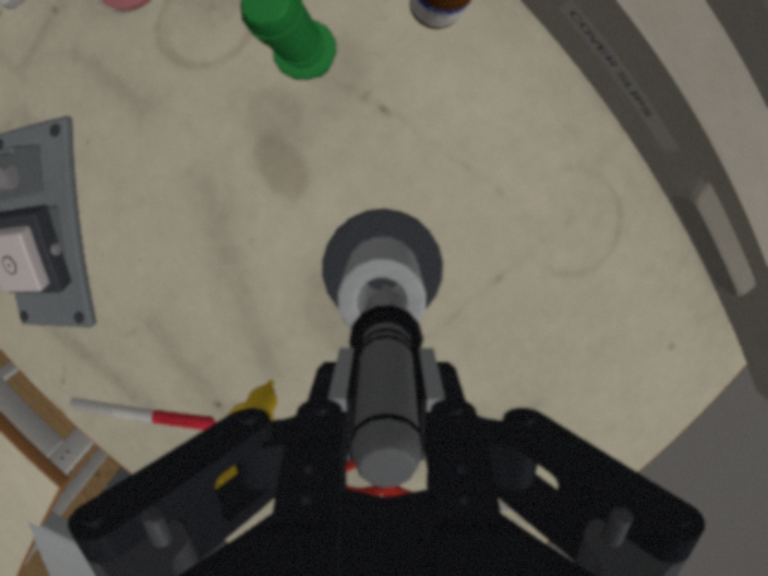

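View pics/s6.png

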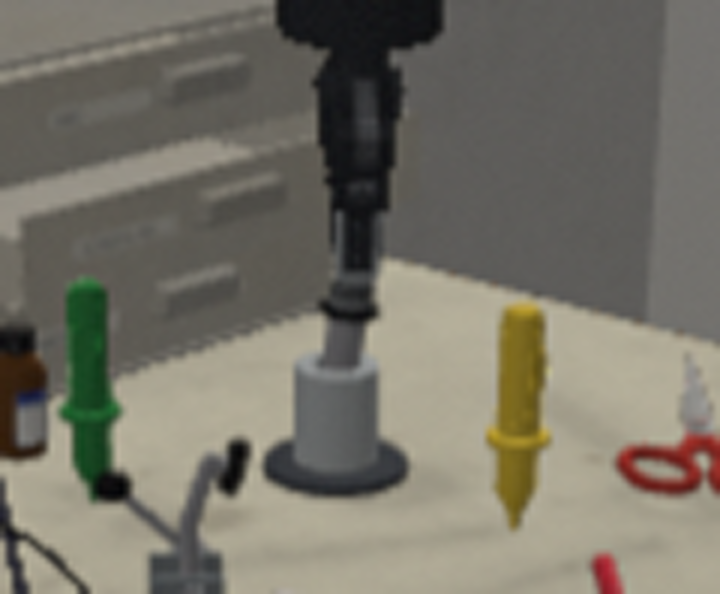

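Turning the gauge this way works: the side view shows it leaning towards the station's front. Next I'll build an overlay model so I can measure the tilt in the wrist view.

```bash
cat >> h.py <<'E'
# gauge in tool frame: axis through (0,y0,z0)=grip point at s=80mm, tilt th about tool x. cap dir = (0, sin th, -cos th)
def gmodel(y0,z0,th,x0=0.):
    a=np.array([0,np.sin(th),-np.cos(th)]);return np.array([x0,y0,z0]),a
def wp_tool(c,P):
    T=np.linalg.inv(c['T_tool_cam']);q=np.asarray(P)@T[:3,:3].T+T[:3,3];r=np.hypot(q[...,0],q[...,1]);t=np.arctan2(r,q[...,2]);K=c['camera_matrix']
    return np.stack([K[0,2]+K[0,0]*t*q[...,0]/r,K[1,2]+K[1,1]*t*q[...,1]/r],-1)
def circ(y0,z0,th,s,rad,x0=0.):
    o,a=gmodel(y0,z0,th,x0);e1=np.array([1,0,0]);e2=np.cross(a,e1);f=np.linspace(0,2*np.pi,60)[:,None]
    return o+a*(s-.08)+rad*(np.cos(f)*e1+np.sin(f)*e2)
def overlay(c,par,name,box=(180,130,340,330),f=3):
    x1,y1,x2,y2=box;im=cv2.resize(c['img'][y1:y2,x1:x2],None,fx=f,fy=f,interpolation=cv2.INTER_CUBIC)
    for s,r,col in ((.112,.01,(255,0,0)),(.044,.015,(0,255,0)),(.038,.015,(0,255,255)),(0,.0095,(255,0,255)),(-.012,.0025,(255,255,0))):
        p=(wp_tool(c,circ(*par[:3],s,r,*par[3:]))-[x1,y1]+.5)*f
        cv2.polylines(im,[p.round().astype(np.int32)],True,col,1)
    save(name,im)
E
python3 - <<'E'
from h import *
for n in ('w5','w6'):
    c=dict(np.load(n+'.npz'))
    overlay(c,(0.0,-.0155,0) if n=='w5' else (0.0,-.0155,np.radians(7)),'o'+n)
E
```

```text
(no output)
```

View pics/ow5.png

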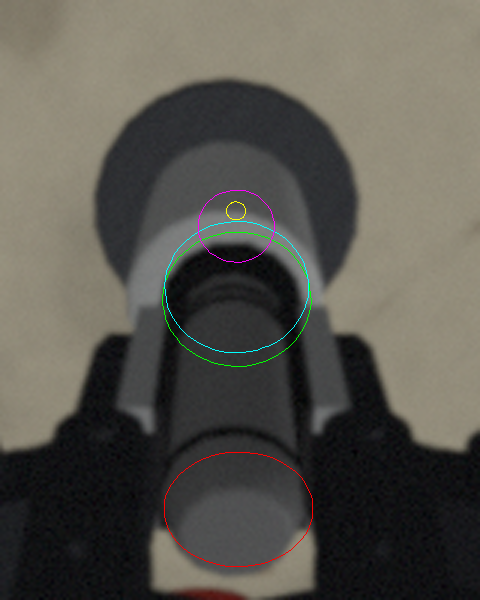

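View pics/ow6.png

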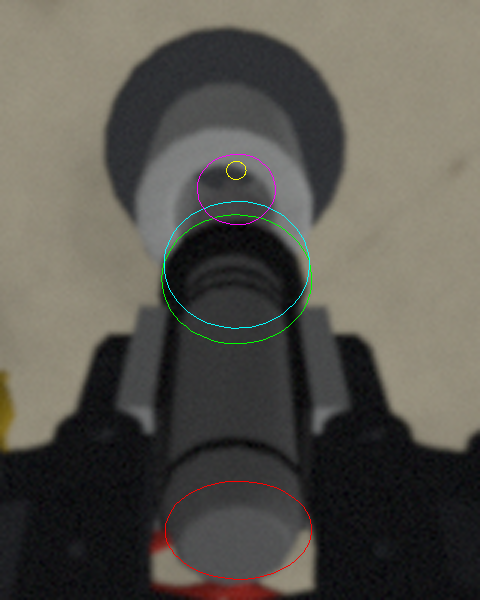

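Call:
{"name": "send_rows", "arguments": {"targets": [[-0.004,-0.001,0,0,255],[-0.004,-0.001,0,0,255],[-0.003,-0.0007,0,0,255],[0,0,0,0,255]]}}

```text
clock: 7.95
tcp_pos: [0.5169, -0.1947, 0.1149]
orientation: [-0.001, 0.783, -0.622, 0.001]
wrist_force: [2.8, 2.2, 4.6]
finger_gap: 0.0192
```

```bash
python3 - <<'E'
from h import *
s=st()
s,c=wrist();np.savez('w7.npz',**c)
overlay(c,(0.0,-.0155,np.radians(15)),'ow7')
c=eyes.read_camera('side');save('s7',cv2.resize(c['img'][120:230,200:320],None,fx=6,fy=5.4,interpolation=cv2.INTER_CUBIC))
E
```

```text
t 7.95 tcp [ 0.5169 -0.1947  0.1149] q [-8.000e-04  7.833e-01 -6.217e-01  7.000e-04] F [2.81 2.22 4.63] gap 0.0192 j [-5.060e-01  3.300e-01 -2.230e-01  1.015e+00  1.000e-03  2.406e+00]
```

View pics/ow7.png

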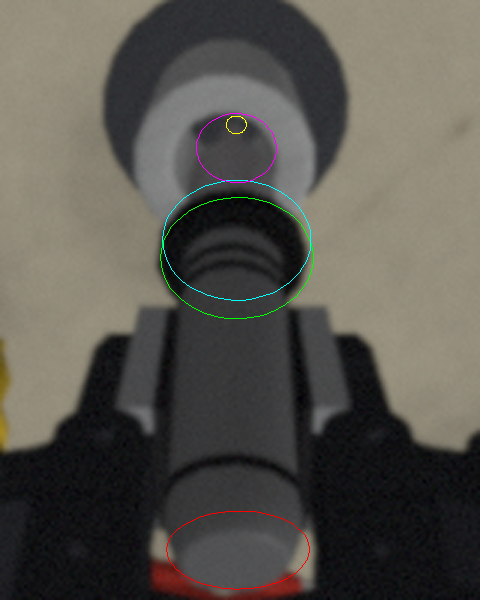

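View pics/s7.png

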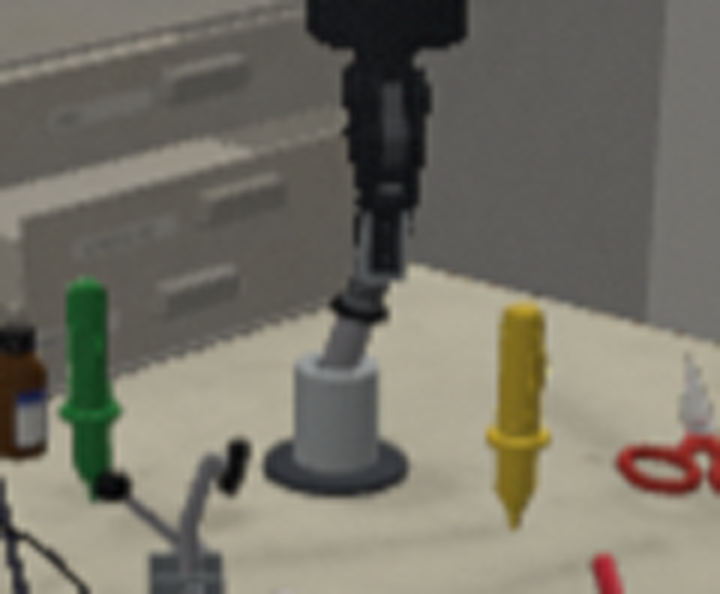

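Call:
{"name": "send_rows", "arguments": {"targets": [[0,0,0,0,255],[-0.0025,-0.0006,0.01,0,255],[-0.0038,-0.0009,0.0145,0,255],[-0.0038,-0.0009,0.0145,0,255],[0,0,0.02,0,255],[0,0,0,0,255]], "newtons": 35}}

```text
clock: 8.65
tcp_pos: [0.5062, -0.1986, 0.1751]
orientation: [0.001, 0.783, -0.622, 0.001]
wrist_force: [1.1, -0.0, -1.8]
finger_gap: 0.0192
```

```bash
python3 - <<'E'
from h import *
s=st()
s,c=wrist();np.savez('w8.npz',**c);save('w8',cv2.resize(c['img'],None,fx=1.5,fy=1.5))
overlay(c,(-0.001,-.016,np.radians(14)),'ow8')
c=eyes.read_camera('side');np.savez('s8.npz',**c);save('s8',cv2.resize(c['img'][100:200,210:310],None,fx=6,fy=6,interpolation=cv2.INTER_CUBIC))
E
```

```text
t 8.65 tcp [ 0.5062 -0.1986  0.1751] q [ 0.001   0.7829 -0.6221  0.0011] F [ 1.14 -0.01 -1.77] gap 0.0192 j [-5.200e-01  2.750e-01 -1.460e-01  1.148e+00 -2.000e-03  2.393e+00]
```

View pics/ow8.png

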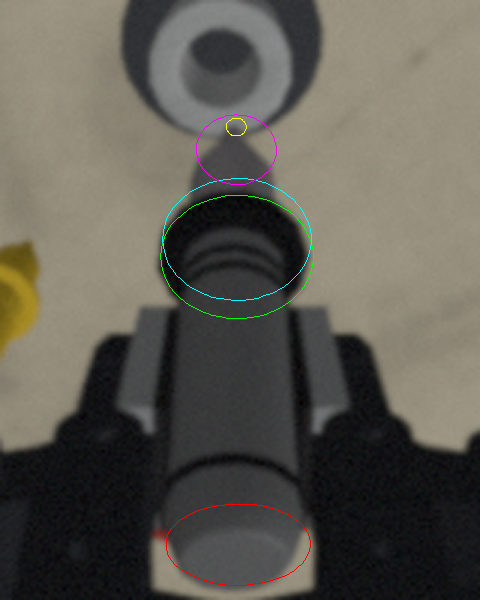

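View pics/s8.png

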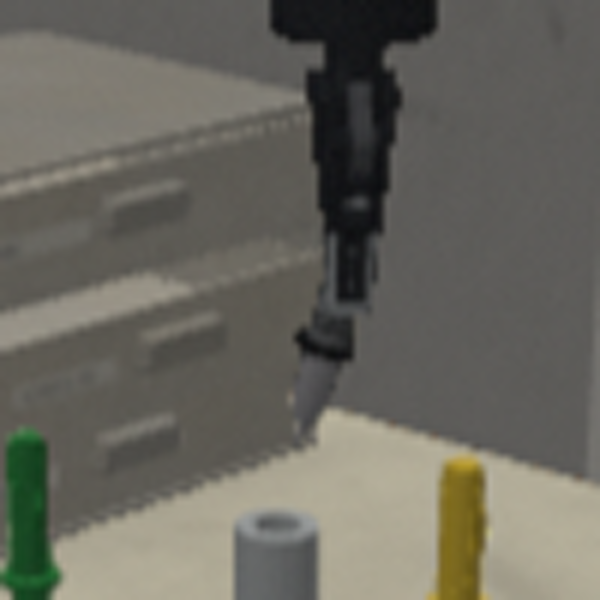

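The gauge is out, leaning about 14° towards the station's front, and its cone ends near (234,133) in the crop. I'll raise it and carry it to a hover in front of and above the block, where the background is cleaner for a fine check.

Call:
{"name": "send_rows", "arguments": {"targets": [[0,0,0.03,0,255],[0,0.02,0.02,0,255],[-0.005,0.04,0,0,255],[-0.01,0.045,0,0,255],[-0.01,0.045,0,0,255],[-0.01,0.045,0,0,255],[-0.006,0.035,0,0,255],[0,0.019,0,0,255],[0,0,0,0,255],[0,0,0,0,255]]}}

```text
clock: 9.75
tcp_pos: [0.4646, 0.0516, 0.2222]
orientation: [0.001, 0.784, -0.621, -0.001]
wrist_force: [0.2, 0.6, -0.9]
finger_gap: 0.019
```

```bash
python3 - <<'E'
from h import *
s=st();print(loc(s['tcp_pos']))
s,c=wrist();np.savez('w9.npz',**c);save('w9',cv2.resize(c['img'],None,fx=1.5,fy=1.5))
overlay(c,(-0.001,-.016,np.radians(14)),'ow9',box=(200,120,320,330))
print('gauge_tip',[(np.round(d['xyz'],4),round(d['conf'],2)) for d in eyes.tip_of('gauge_tip','wrist')])
c=eyes.read_camera('side');np.savez('s9.npz',**c);save('s9',cv2.resize(c['img'][100:250,190:340],None,fx=4,fy=4,interpolation=cv2.INTER_CUBIC))
print('gauge_tip',[(np.round(d['xyz'],4),round(d['conf'],2)) for d in eyes.tip_of('gauge_tip','side')])
E
```

```text
t 9.75 tcp [0.4646 0.0516 0.2222] q [ 1.100e-03  7.836e-01 -6.213e-01 -6.000e-04] F [ 0.2   0.64 -0.91] gap 0.019 j [-6.100e-02  1.110e-01 -2.330e-01  1.229e+00 -1.000e-03  2.851e+00]
[-0.05044906  0.00141016  0.22215635]
gauge_tip [(array([0.4852, 0.0605, 0.149 ]), 0.55)]
gauge_tip []
```

View pics/ow9.png

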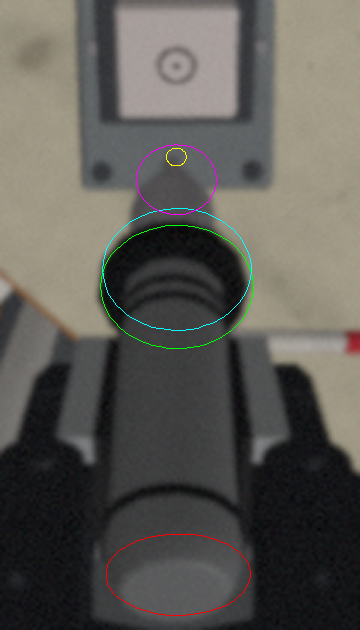

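View pics/s9.png

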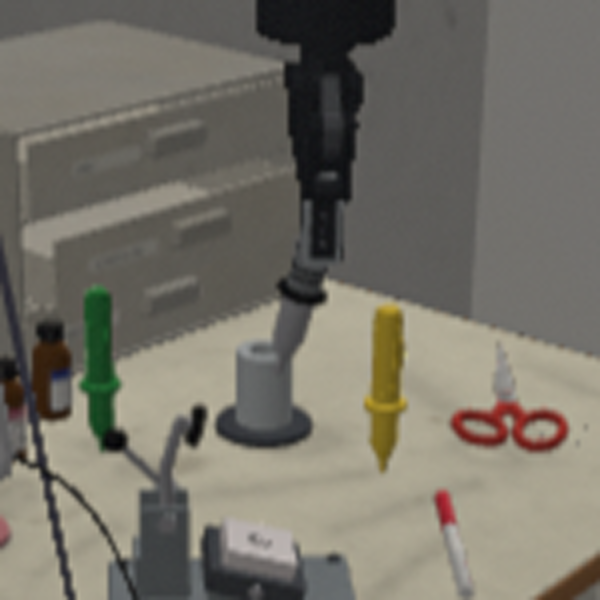

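View pics/w9.png

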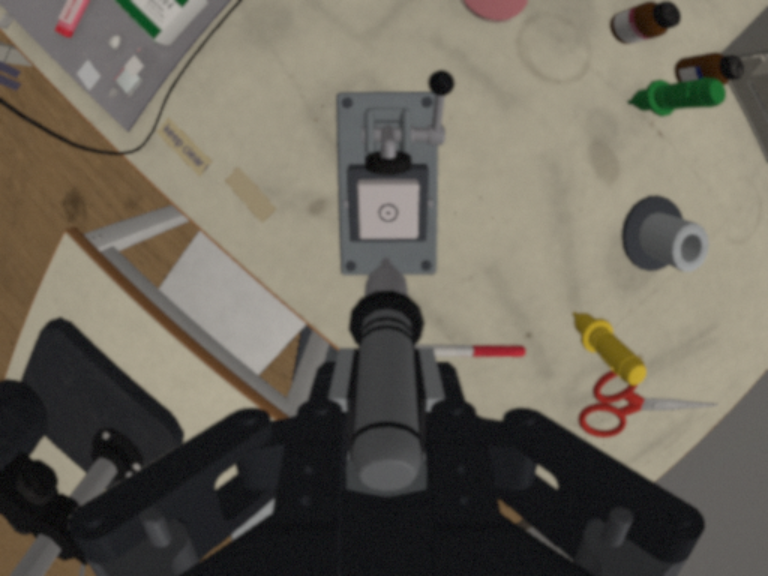

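```bash
python3 - <<'E'
from h import *
ims=[]
for n in ('w5','w9'):
    c=dict(np.load(n+'.npz'));im=c['img'][180:330,210:310].astype(float)
    im=np.clip(255*(im/255)**.45*1.15-20,0,255).astype(np.uint8)
    im=cv2.resize(im,None,fx=4,fy=4,interpolation=cv2.INTER_CUBIC)
    for k in range(0,600,50): cv2.putText(im,str(180+k/4),(0,k+4),0,.35,(255,255,0),1);cv2.line(im,(40,k),(48,k),(255,255,0),1)
    ims.append(im)
save('cmp',np.hstack(ims))
E
```

```text
(no output)
```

View pics/cmp.png

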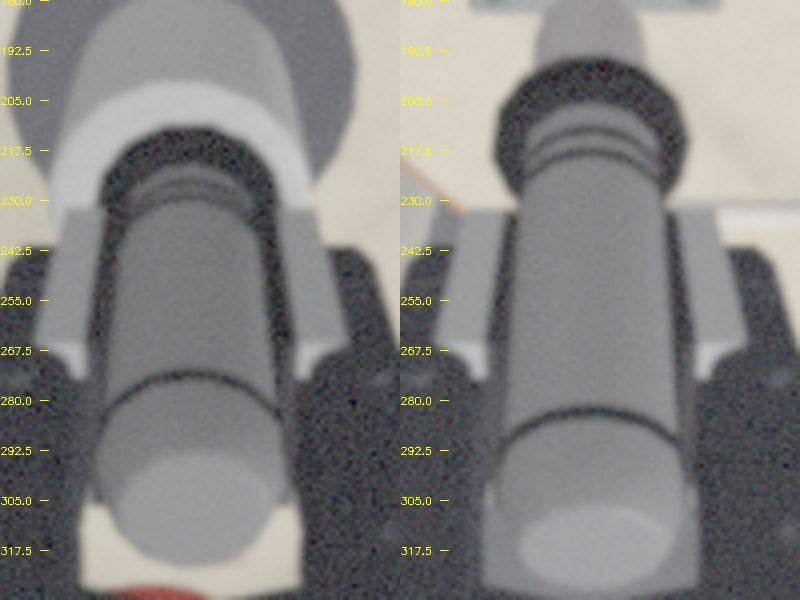

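```bash
cat > fit.py <<'E'
from h import *
from scipy.optimize import least_squares
c=dict(np.load('w5.npz'))
def rows(y0,z0,th,sg,s1,s2,rd):
    f=lambda s,r:wp_tool(c,circ(y0,z0,th,s,r))[:,1]
    d=f(.112,rd)
    return np.array([f(.038,.015).min(),f(.044,.010).min(),f(s1,.01).min(),f(s2,.01).min(),f(sg,.01).min(),d.min(),d.max()])
A=np.array([211.5,220.75,225.25,229.25,273.25,292,321.5])
def fit2(B,free_z=True,camtilt=False):
    def res(p):
        y,z,y2,z2,th,sg,s1,s2,rd=p
        return np.r_[rows(y,z,0,sg,s1,s2,rd)-A,rows(y2,z2,th,sg,s1,s2,rd)-B,0 if free_z else (z2-z)*1e5]
    r=least_squares(res,[0,-.016,0,-.016,.2,.098,.047,.049,.008],x_scale=[.001]*4+[.02]+[.001]*4)
    p=r.x;print('y,z %.4f %.4f | y2,z2 %.4f %.4f th %.2f deg sg,s1,s2,rd %s'%(p[0],p[1],p[2],p[3],np.degrees(p[4]),p[5:].round(4)),'res',r.fun.round(1));return p
if __name__=='__main__':
    B=np.array([194.5,205.5,212,217.5,282.5,306.25,327.5])
    fit2(B,True);fit2(B,False)
E
python3 fit.py
```

```text
y,z 0.0056 -0.0135 | y2,z2 0.0020 -0.0161 th 14.35 deg sg,s1,s2,rd [0.1007 0.0493 0.0546 0.0082] res [-0.9  1.1  0.1 -0.2 -0.  -0.1 -0.  -1.   1.  -0.1  0.1  0.  -0.  -0.1
  0. ]
y,z 0.0054 -0.0139 | y2,z2 0.0033 -0.0139 th 15.57 deg sg,s1,s2,rd [0.1004 0.0492 0.0544 0.0084] res [-1.   1.   0.1 -0.2 -0.2 -0.1  0.5 -0.9  1.  -0.   0.2  0.1  0.2 -0.7
 -0. ]
```

```bash
python3 - <<'E'
from h import *
c=dict(np.load('s8.npz'));K=c['camera_matrix'];Ti=np.linalg.inv(c['pose'])
def pr(p):
    q=Ti@np.r_[p,1];return np.array([K[0,2]+K[0,0]*q[0]/q[2],K[1,2]+K[1,1]*q[1]/q[2]])
tcp=np.array([.5062,-.1986,.1751]);a=np.radians(13.5);ex=np.array([np.cos(a),np.sin(a),0]);g=tcp+[0,0,.0165]
for th in (10,12,14,15,16,18,20):
    n=-np.sin(np.radians(th))*ex+np.array([0,0,np.cos(np.radians(th))])
    f=lambda s:(pr(g+n*(s-.08))-[210,100]+.5)*6
    d=f(.0)-f(.041);print(th,f(.041).round(),f(0).round(),f(-.012).round(),'ang',np.degrees(np.arctan2(-d[0],d[1])).round(1))
c9=dict(np.load('w9.npz'));im=c9['img'][110:200,210:310].astype(float);im=np.clip(255*(im/255)**.6*1.1,0,255).astype(np.uint8)
save('w9t',cv2.resize(im,None,fx=6,fy=6,interpolation=cv2.INTER_CUBIC))
im=c['img'][140:180,245:285].astype(float);im=np.clip(255*(im/255)**.6*1.1,0,255).astype(np.uint8)
save('s8t',cv2.resize(im,None,fx=14,fy=14,interpolation=cv2.INTER_CUBIC))
E
```

```text
10 [334. 342.] [318. 422.] [313. 446.] ang 11.5
12 [332. 341.] [312. 421.] [307. 445.] ang 13.6
14 [329. 340.] [306. 420.] [300. 443.] ang 15.6
15 [327. 340.] [304. 420.] [297. 443.] ang 16.6
16 [326. 340.] [301. 419.] [294. 442.] ang 17.6
18 [323. 339.] [295. 417.] [287. 440.] ang 19.6
20 [320. 338.] [290. 416.] [281. 438.] ang 21.7
```

View pics/w9t.png

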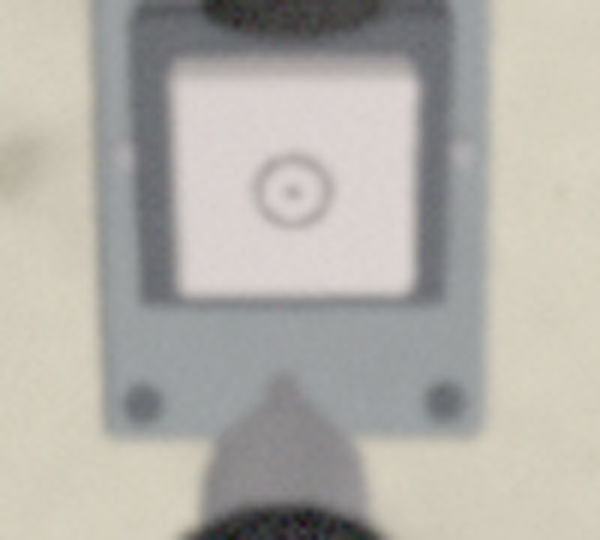

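View pics/s8t.png

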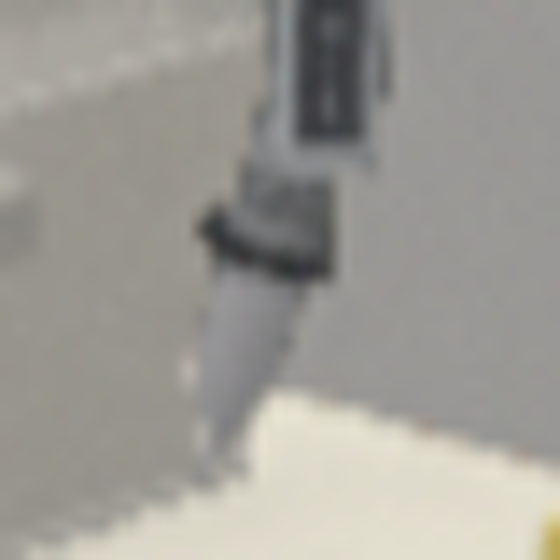

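Call:
{"name": "send_rows", "arguments": {"targets": [[0.004,0.001,-0.04,0,255],[0,0,-0.03,0,255],[0,0,-0.018,0,255],[0,0,-0.005,0,255],[0,0,0,0,255],[0,0,0,0,255]]}}

```text
clock: 10.55
tcp_pos: [0.4702, 0.0522, 0.1313]
orientation: [-0.0, 0.783, -0.622, 0.001]
wrist_force: [0.4, 0.3, -0.2]
finger_gap: 0.0192
```

```bash
cat >> h.py <<'E'
def gam(im,g=.6): return np.clip(255*(im.astype(float)/255)**g*1.1,0,255).astype(np.uint8)
def both(n,wb=(200,100,320,330),sb=(215,175,285,245)):
    s,c=wrist();np.savez('w%s.npz'%n,**c)
    im=gam(c['img'])[wb[1]:wb[3],wb[0]:wb[2]];save('w%s'%n,cv2.resize(im,None,fx=2.6,fy=2.6,interpolation=cv2.INTER_CUBIC))
    im=gam(c['img'])[150:220,215:305];save('wt%s'%n,cv2.resize(im,None,fx=8,fy=8,interpolation=cv2.INTER_CUBIC))
    d=eyes.read_camera('side');np.savez('s%s.npz'%n,**d)
    im=gam(d['img'])[sb[1]:sb[3],sb[0]:sb[2]];save('s%s'%n,cv2.resize(im,None,fx=8,fy=8,interpolation=cv2.INTER_CUBIC))
    return s,c,d
E
python3 - <<'E'
from h import *
s=st();print(loc(s['tcp_pos']));both('10')
E
```

```text
t 10.55 tcp [0.4702 0.0522 0.1313] q [-4.00e-04  7.83e-01 -6.22e-01  7.00e-04] F [ 0.39  0.31 -0.23] gap 0.0192 j [-0.059  0.174 -0.39   1.005 -0.     2.854]
[-0.04489611  0.00070215  0.13132563]
```

View pics/wt10.png

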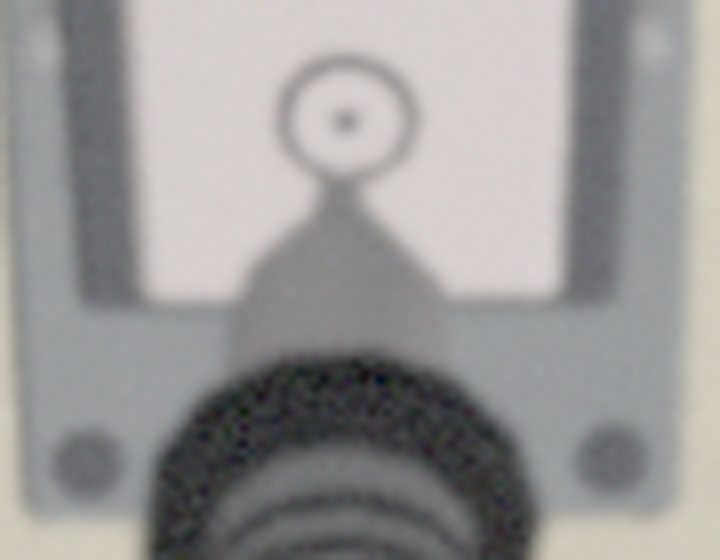

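View pics/s10.png

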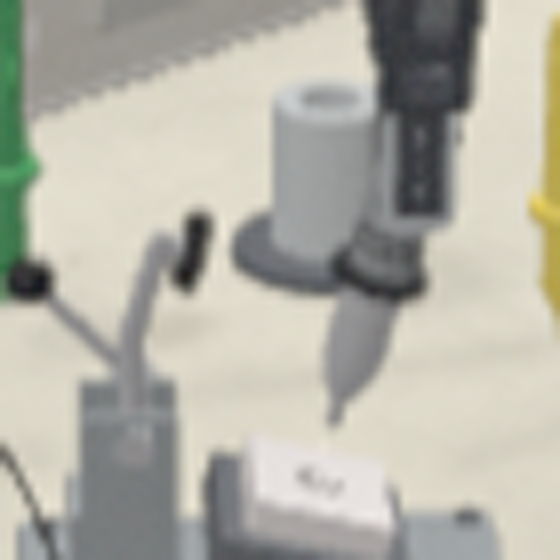

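```bash
cat > rel.py <<'E'
from h import *
from scipy.optimize import least_squares
import sys
# observed pixels in zoomed crops: wrist tip, wrist ring, side tip, side ring
def rel(n,wt,wr,stt,sr,wo=(215,150),so=(215,175)):
    w=dict(np.load('w%s.npz'%n));s=dict(np.load('s%s.npz'%n));K=s['camera_matrix'];Ti=np.linalg.inv(s['pose'])
    def pr(p):
        q=Ti@np.r_[p,1];return np.array([K[0,2]+K[0,0]*q[0]/q[2],K[1,2]+K[1,1]*q[1]/q[2]])
    f=lambda p,o:(np.asarray(p)+.5)/8-.5+o
    S=glob((-.018,0,.042));a=np.radians(13.5);t=np.radians(15);ex=np.array([np.cos(a),np.sin(a),0]);ey=np.array([-np.sin(a),np.cos(a),0]);ez=np.array([0,0,1])
    n_=-np.sin(t)*ex+np.cos(t)*ez;u=np.cos(t)*ex+np.sin(t)*ez
    ow=f(wr,wo)-wproj(w,S);os=f(sr,so)-pr(S);print('ring-model px',ow.round(1),os.round(1))
    def res(p):
        P=S+u*p[0]+ey*p[1]+n_*p[2];r=[]
        if wt is not None: r+=list((wproj(w,P)+ow-f(wt,wo)))
        if stt is not None: r+=list((pr(P)+os-f(stt,so)))
        return r
    r=least_squares(res,[0,0,.01],x_scale=.001);print('tip rel spot (u uphill, y, normal) mm',(r.x*1000).round(2),'res px',np.round(r.fun,2))
    for h in (0,5,10,15,20): print(h,(wproj(w,S+n_*h/1000)+ow-wo+.5)*8-.5,(pr(S+n_*h/1000)+os-so+.5)*8-.5)
    return r.x
E
python3 - <<'E'
from rel import *
rel('10',(340,182),(345,120),(333,425),(320,482))
E
```

```text
ring-model px [-0.9  1.9] [-0.3  0.7]
tip rel spot (u uphill, y, normal) mm [ 3.    0.56 18.94] res px [ 0.01  0.22 -0.7   0.18]
0 [345. 120.] [320. 482.]
5 [345.33202789 143.02761017] [324.44614795 467.73203765]
10 [345.67596617 166.94816016] [328.90733693 453.41580771]
15 [346.03239018 191.80948193] [333.3836434  439.05106482]
20 [346.40190571 217.66242048] [337.87514433 424.63756199]
```

Call:
{"name": "send_rows", "arguments": {"targets": [[-0.002,-0.0008,-0.005,0,255],[0.0015,0.0003,-0.005,0,255],[0.0012,0.0003,-0.0043,0,255],[0,0,0,0,255],[0,0,0,0,255]]}}

```text
clock: 11.15
tcp_pos: [0.4699, 0.0525, 0.1158]
orientation: [0.0, 0.783, -0.622, -0.0]
wrist_force: [0.4, -0.3, -1.5]
finger_gap: 0.0189
```

```bash
python3 - <<'E'
from h import *
s=st();print(loc(s['tcp_pos']));both('11')
from rel import *
s=dict(np.load('s10.npz'));K=s['camera_matrix'];Ti=np.linalg.inv(s['pose'])
def pr(p):
    q=Ti@np.r_[p,1];return np.array([K[0,2]+K[0,0]*q[0]/q[2],K[1,2]+K[1,1]*q[1]/q[2]])
S=glob((-.018,0,.042))+np.array([0,0,.019]);a=np.radians(13.5)
for th in (8,10,12,14,16,18,20):
    t=np.radians(th);n=np.array([-np.sin(t)*np.cos(a),-np.sin(t)*np.sin(a),np.cos(t)]);print(th,((pr(S+n*.053)-pr(S))*8).round(1),((pr(S+n*.012)-pr(S))*8).round(1))
E
```

```text
t 11.15 tcp [0.4699 0.0525 0.1158] q [ 2.000e-04  7.832e-01 -6.217e-01 -2.000e-04] F [ 0.36 -0.35 -1.46] gap 0.0189 j [-0.059  0.189 -0.413  0.969 -0.     2.854]
[-0.04511208  0.00106312  0.11579993]
8 [  26.8 -159.5] [  6.  -35.6]
10 [  33.  -158.7] [  7.4 -35.4]
12 [  39.1 -157.7] [  8.7 -35.2]
14 [  45.2 -156.5] [ 10.1 -34.9]
16 [  51.3 -155.1] [ 11.4 -34.6]
18 [  57.2 -153.6] [ 12.8 -34.3]
20 [  63.2 -151.8] [ 14.1 -33.9]
```

View pics/wt11.png

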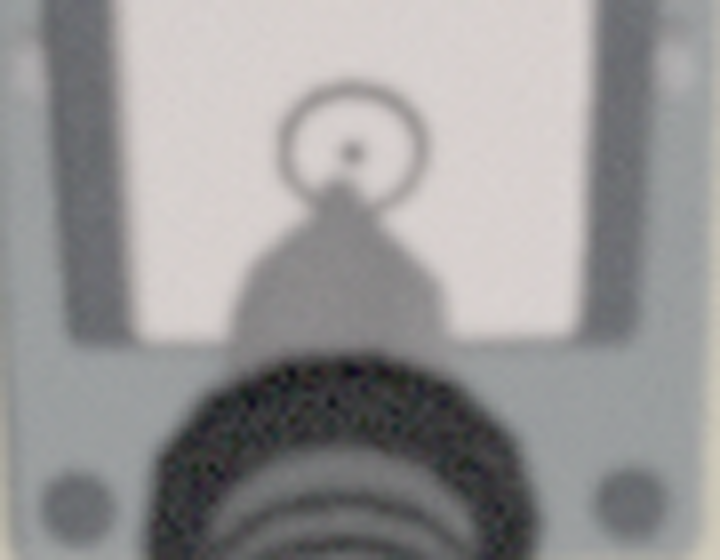

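View pics/s11.png

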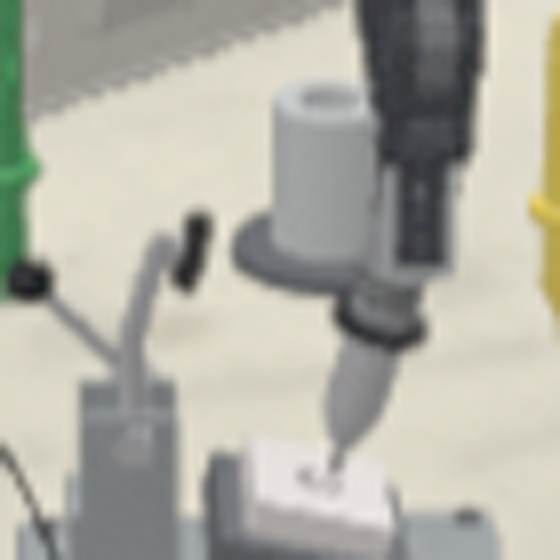

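```bash
python3 - <<'E'
from rel import *
rel('11',(340,180),(351,150),(335,470),(320,482))
E
```

```text
ring-model px [-0.9  1.8] [-0.3  0.7]
tip rel spot (u uphill, y, normal) mm [-1.07  1.03  4.36] res px [ 0.02  0.3  -0.93  0.24]
0 [351. 150.] [320. 482.]
5 [351.41672189 175.35548109] [324.44614795 467.73203765]
10 [351.84900008 201.75549806] [328.90733693 453.41580771]
15 [352.29760058 229.25902743] [333.3836434  439.05106482]
20 [352.7633283  257.92889681] [337.87514433 424.63756199]
```

Call:
{"name": "send_rows", "arguments": {"targets": [[0.0012,-0.0007,0.0003,0,255],[0.0006,0.0001,-0.0022,0,255],[0.0005,0.0001,-0.002,0,255],[0.0005,0.0001,-0.002,0,255],[0,0,0,0,255],[0,0,0,0,255]]}}

```text
clock: 11.85
tcp_pos: [0.4731, 0.052, 0.1103]
orientation: [-0.0, 0.783, -0.622, 0.0]
wrist_force: [-0.2, 0.1, 1.4]
finger_gap: 0.0189
```

```bash
python3 - <<'E'
from h import *
s=st();print(loc(s['tcp_pos']));both('12')
F=[s['wrist_force']]
for i in range(6): eyes.read_camera('side');F.append(monitor.get_state()['wrist_force'])
print(np.mean(F,0),np.std(F,0)); st()
E
```

```text
t 11.85 tcp [0.4731 0.052  0.1103] q [-1.000e-04  7.832e-01 -6.218e-01  3.000e-04] F [-0.15  0.05  1.4 ] gap 0.0189 j [-0.059  0.198 -0.416  0.956 -0.     2.853]
[-0.04211895 -0.0001609   0.11029174]
[ 0.04162416 -0.17549765  0.80702218] [0.39590835 0.44170839 0.57157636]
t 12.25 tcp [0.4729 0.052  0.1102] q [-1.000e-04  7.832e-01 -6.218e-01  2.000e-04] F [-0.25 -0.61  0.39] gap 0.0193 j [-0.059  0.198 -0.416  0.956 -0.     2.854]
```

View pics/wt12.png

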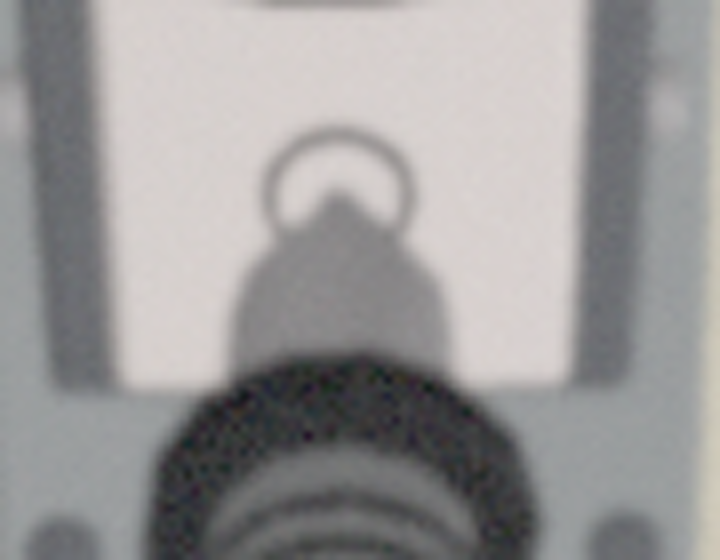

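View pics/s12.png

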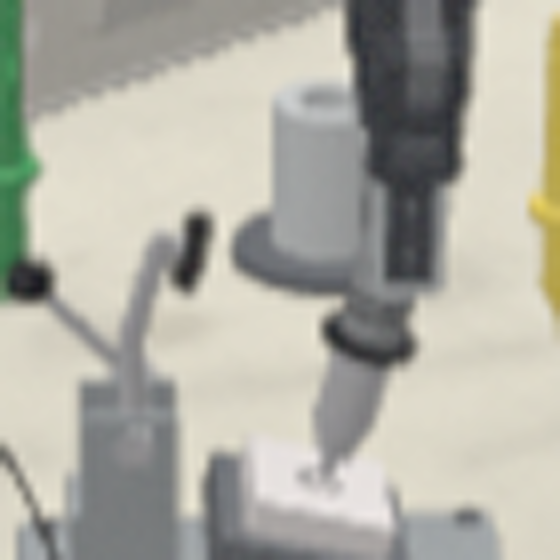

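Call:
{"name": "send_rows", "arguments": {"targets": [[0.0003,0.0001,-0.001,0,255],[0.0002,0,-0.0008,0,255],[0,0,0,0,255],[0,0,0,0,255],[0,0,0,0,255]]}}

```text
clock: 12.75
tcp_pos: [0.4734, 0.0521, 0.1084]
orientation: [0.0, 0.783, -0.622, 0.0]
wrist_force: [0.7, 0.1, 1.1]
finger_gap: 0.0195
```

```bash
python3 - <<'E'
from h import *
s=st();print(loc(s['tcp_pos']));both('13')
F=[s['wrist_force']]
for i in range(16): eyes.read_camera('side');F.append(monitor.get_state()['wrist_force'])
print(np.mean(F,0),np.std(F,0)/4); st()
E
```

```text
t 12.75 tcp [0.4734 0.0521 0.1084] q [ 0.000e+00  7.832e-01 -6.218e-01  1.000e-04] F [0.67 0.11 1.1 ] gap 0.0195 j [-0.059  0.201 -0.418  0.952 -0.     2.854]
[-4.18185370e-02 -1.08302731e-04  1.08377343e-01]
[ 0.82780691 -0.50837463  1.27719719] [0.10478208 0.13152031 0.11275252]
t 13.65 tcp [0.4733 0.0521 0.1083] q [ 0.      0.7832 -0.6218  0.    ] F [ 1.81 -0.38  0.41] gap 0.0188 j [-0.059  0.201 -0.418  0.952 -0.     2.854]
```

View pics/wt13.png

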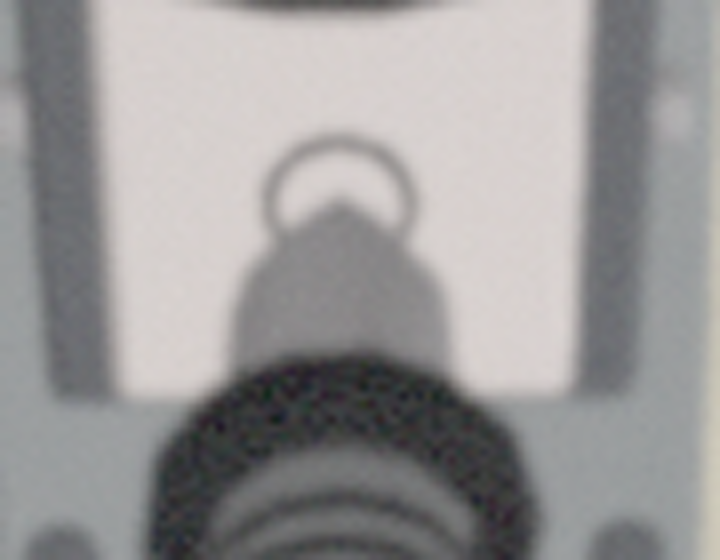

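View pics/s13.png

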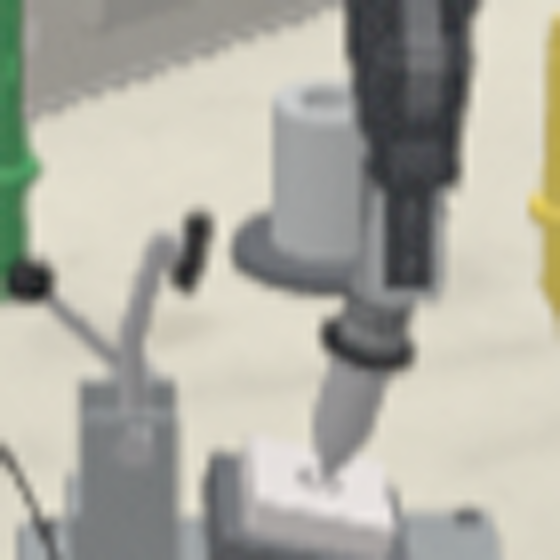

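Call:
{"name": "send_rows", "arguments": {"targets": [[0.0002,0,-0.0008,0,255],[0,0,0,0,255],[0,0,0,0,255],[0,0,0,0,255]]}}

```text
clock: 14.05
tcp_pos: [0.4735, 0.0522, 0.1076]
orientation: [-0.0, 0.783, -0.622, 0.0]
wrist_force: [0.5, 0.2, 1.6]
finger_gap: 0.0193
```

```bash
python3 - <<'E'
from h import *
s=st();s,c,d=both('14')
F=[s['wrist_force']];P=[s['tcp_pos']]
for i in range(24): eyes.read_camera('side');q=monitor.get_state();F.append(q['wrist_force']);P.append(q['tcp_pos'])
print(np.mean(F,0),np.std(F,0)/5); print(loc(np.mean(P,0)));st()
ims=[]
for n in ('w5','w14'):
    c=dict(np.load(n+'.npz'));im=c['img'][180:330,210:310].astype(float)
    im=np.clip(255*(im/255)**.45*1.15-20,0,255).astype(np.uint8)
    im=cv2.resize(im,None,fx=4,fy=4,interpolation=cv2.INTER_CUBIC)
    ims.append(im)
save('cmp2',np.hstack(ims))
E
```

```text
t 14.05 tcp [0.4735 0.0522 0.1076] q [-0.      0.7832 -0.6218  0.    ] F [0.46 0.2  1.59] gap 0.0193 j [-0.059  0.202 -0.418  0.95  -0.     2.854]
[ 0.75413784 -0.00408621  1.69606539] [0.08289511 0.0931864  0.09285059]
[-0.04166175 -0.00013212  0.10753104]
t 15.35 tcp [0.4735 0.0521 0.1075] q [ 1.000e-04  7.832e-01 -6.218e-01  0.000e+00] F [0.5  0.21 2.24] gap 0.0194 j [-0.059  0.202 -0.418  0.95  -0.     2.854]
```

View pics/cmp2.png

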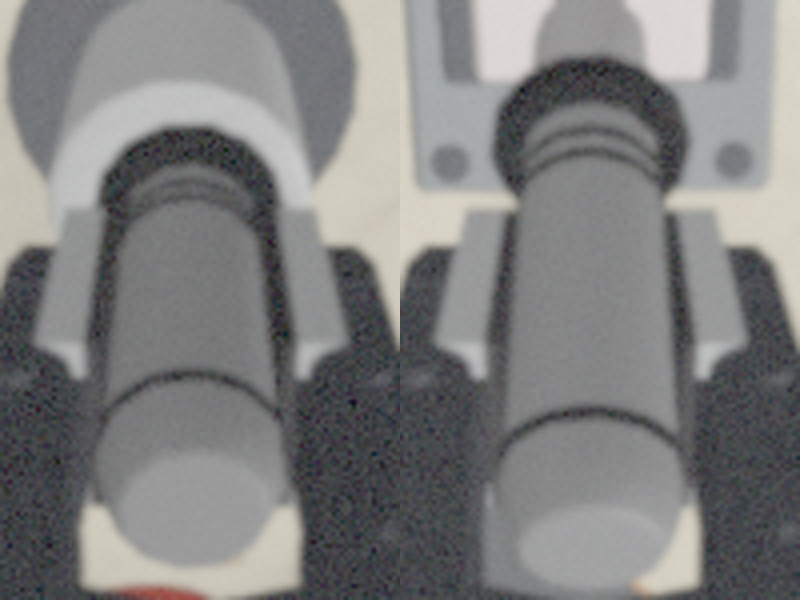

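View pics/s14.png

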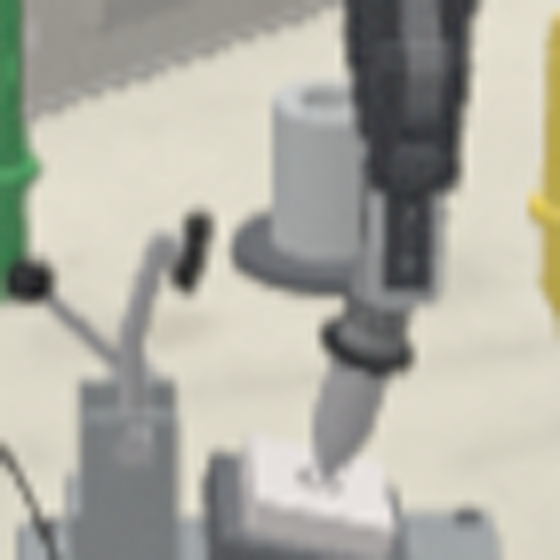

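The readings agree: about 2.4 N along the normal, about 4.9 mm of pin travel, and the tilt unchanged. I'm handing in.

```bash
python3 - <<'E'
from h import *
st();print(ticket.hand_in())
E
```

```text
t 15.35 tcp [0.4735 0.0521 0.1075] q [ 1.000e-04  7.832e-01 -6.218e-01  0.000e+00] F [0.5  0.21 2.24] gap 0.0194 j [-0.059  0.202 -0.418  0.95  -0.     2.854]
the job is handed in; nothing more can be done
None
```

The gauge is being held still with its tip inside the dark ring and the pin about half-way in, and I have handed the job in at 15.4 s. I pushed the lever back with shut fingers until it met its stop (about 9 N). I then gripped the grey gauge, leaned it about 15° in the pads against the fixed stand's rim because the wrist cannot tilt, drew it out and set it on the spot.

**Last checks**
- **Tip position:** it is inside the ring in both the wrist and side views, about 1 mm from the centre.
- **Tilt:** I measured 14.4–15.6° by the wrist fit and about 14° from the side camera, against 15° wanted. It did not change after pressing. An earlier, rougher side reading at the stand was inconsistent: one edge gave 10.5° and another 17°.
- **Pressing:** the push along the normal is about 2.4 N, which is roughly 4.9 mm of pin travel; positions alone give about 4.8 mm.
- **Lever:** it is still fully back, with the foot well clear of the block.
- **Bystanders:** nothing else was touched on purpose, and those in view in the last pictures had not moved. I did not take a final top view to check them all.

**Disagreement:** the averaged sideways force read about +0.75 N in x, where about −0.6 N was expected. This may be friction at the tip or sensor bias.

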